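# Release the dowel block's clamp lever and drift the stub out

### The arm

A 6-joint arm with a two-finger parallel gripper is mounted at the origin on the work surface; the furniture and walls round the work are solid. World frame = base frame: x ahead of the robot, y to its left, z up, the work surface at z = 0. Lengths are in m, angles in rad, forces in N, time in s.
With the tool pointing down it reaches from about 0.2 to 0.875 m from the base axis. Payload 3.4 kg.
Tool frame: the origin (TCP) lies between the finger pads; the fingertips stand 25 mm ahead of it and the grasp point (between the pads) lies 6 mm ahead of it (r.nose_length is the z of the fingertips in the tool frame, in m); z points along the fingers, y is the line along which they close (so a half turn about z gives the same grasp; the last joint's range is limited). The gripper opens to 94 mm and grips with 3 to 60 N. Pads are 16 mm wide; open, the fingers measure 119 mm over their backs; the gripper's body (75 mm by 177 mm) begins 78 mm behind the grasp point.
Start: joints at [-1.38, 0.276, 1.505, -0, 1.361, -0.121], TCP at [0.176, -0.547, 0.23] pointing down, gripper open.
Joint ranges: [-2.89, 2.89], [-0.75, 2.08], [0.22, 2.7], [-1.18, 4.32], [0.11, 2.71], [-2.7, 2.7]. Speed limits (rad/s): [2.57, 2.57, 3.14, 3.14, 3.14, 3.14].

### API

Orientations are given as a unit quaternion [w, x, y, z].
In Python, from plant import r, gripper_to, inverse_kinematics, vision, models, telemetry gives the robot as it stands. Calls block until the motion is done:
- r.move_to(position, orientation): joint-space move of the TCP to a pose.
- r.move_l(position, rot=None, vel=0.15, guard=None): straight line of the TCP; rot=None keeps the orientation; vel is the mean speed in m/s. With guard (N) it stops when the force on the tool has changed by that much, and returns True; else False.
- r.movej(angles): joint-space move.
- gripper_to(opening, f_grip=None): finger opening in m; f_grip is the grip in N (None keeps the last); returns when the fingers have stopped.
- r.hold(seconds).
- inverse_kinematics(position, orientation): joint angles nearest the present ones, or None.
- vision.snapshot(name): name is "side" or "top" or "wrist"; returns the picture (384x512x3 uint8, red, green, blue); there is no depth.
- vision.get_calibration(name): a dict with "fx", "fy", "cx", "cy" (pixels), "D" ([k1, k2, p1, p2, k3] as OpenCV has them; the pictures are not rectified), "position" and "orientation" of the camera in the world. Camera axes: x right, y down, z forward; pixel columns grow to the right and rows downward; lengths in m; the calibration is good to about 2 mm. A picture is of the moment at which its call begins: read the wrist's pose just before it. get_calibration takes no time and is no camera call; for the wrist camera it gives the pose at the moment of the call.
A pose or a line that the arm cannot do raises r.PlanningError and nothing moves.
- r.sign_off(): hands the job in; it is judged then, once.
Trained networks look in the newest picture that a camera, given by its name, has taken for a name from the list of things; names that differ only in an ending like _2 or _b are one class to them, and where a whole thing is asked for, a point or a joint stands for the part that bears it (a point fixed in the world has none). Each returns a list of dicts, best first, with "score" (0 to 1); they miss things now and then, are a little off and sometimes report something else, mostly with a low value. They report only what shows in the picture. A call takes as long as a camera call.
- models.boxes_of(thing, camera): "at" ([x, y, z] in m, in world coordinates, good to about 4 mm: the middle of the surface that is visible of it).
- models.regions_of(thing, camera): "pixels" (384x512 bool, what is visible of it).
- models.mark_of(thing, camera): "at" ([x, y, z] in m, in world coordinates, good to about 4 mm: a listed point, or the origin of a listed thing).
Readings, each from a call of its own:
- telemetry.current_t(): time.
- telemetry.current_joints(): joint angles.
- telemetry.current_dq(): joint speeds.
- telemetry.current_joint_efforts(): joint torques, N m.
- telemetry.current_ee_pos(): TCP position.
- telemetry.current_tool_rot(): TCP orientation.
- telemetry.current_wrist_force(): force on the tool from outside, world axes, zero at the start.
- telemetry.current_torque(): the same for the moment, N m.
- telemetry.current_opening(): finger opening in m.
- telemetry.current_finger_force(): force on a finger pad.
Only numpy, scipy, OpenCV 4.12 (cv2) and the standard library are available. Lean on these libraries where they do the work, as an engineer would, in place of code of your own. Each camera call takes 0.05 s, during which the arm holds its last target. There are 200 camera calls.

### The job

A sawn-off stub of dowel is still held in the sloping bore of the dowel block. Swing the clamp lever right over to its open stop, drive the stub out of the lower end of the bore into the trough with the wooden-handled push rod, then stand the rod back in its stand and leave the lever open for the next length. Do not knock over the glue bottle.

Things in the scene. Friction and masses are not known exactly. Their poses are not given: they have to be found in the camera images.
- dowel_block: Fixed dowel-sawing block: hardwood block 60 x 56 x 95 mm with a round through bore, held sloping by steel side brackets on a 260 x 120 x 15 mm plywood base with a trough. Origin: centre of the base's underside, on the bench; z up; x points downhill, from the bore's mouth to the trough; y across. The block's outer faces lie 28 mm from the bore axis in the x-z plane, 30 mm in y.
- bore_mouth (a point): Centre of the bore's upper mouth, 28 mm wide with a 3 mm chamfer, at (-0.091, 0, 0.158) of dowel_block; axes as dowel_block. The bore lies in dowel_block's x-z plane, 40 degrees from vertical, and runs 95 mm in the direction (0.643, 0, -0.766) to its exit.
- bore_exit (a point): Centre of the bore's lower end, at (-0.030, 0, 0.085) of dowel_block; axes as dowel_block. A sprung ball in the bore's side wall, 14 mm up the bore from here, drags on the stub (pushing it takes some 4 to 12 N), so it stays put with the lever open and drops only when its upper end has been pushed past the ball.
- trough_floor (a point): Point on the trough's floor, at (0.045, 0, 0.015) of dowel_block; axes as dowel_block. The trough's inside spans x -0.04 to 0.117, y -0.05 to 0.05 of dowel_block; its plywood rim is 51 mm above the bench.
- lever_hinge (a point): Middle of the clamp lever's hinge pin, at (-0.025, 0, 0.139) of dowel_block; the hinge axis is dowel_block's y axis. A steel eccentric on the lever bears on the stub through a slot in the block. Pushing the stub downhill rolls it tighter, so with the lever shut the stub moves some 5 mm and then locks; the eccentric is clear of the stub from about 0.4 rad.
- clamp_lever (a joint): Lever angle, rad. 0 = shut: it lies along the bore over the block, grip above the mouth, pointing along (-0.643, 0, 0.766) of dowel_block. It grows as the grip swings up, over the top and downhill; 1.9 = open, at its stop, pointing downhill over the trough, 21 degrees above level. Heavy and nearly free (under 0.3 N m): let go before upright (0.7) it falls shut, beyond that open.
- lever_grip (a point): Point in the middle of the lever's black flat-sided grip, 120 mm from the hinge. The grip is 18 mm wide along the hinge and 22 mm the other way and runs from 78 to 146 mm from the hinge; the point turns with the lever, its z axis points along the lever to the free end, its y along the hinge.
- stub: The stub of round light wooden dowel, 26 mm thick and 60 mm long, about 60 g. Origin at its middle, z along its length. At the start it sits inside the bore, its middle 38 mm up from the exit, its upper end 27 mm below the mouth.
- push_rod: The push rod, loose, upright in its stand: a smooth steel rod 18 mm thick and 120 mm long, then a brass collar 25 mm wide and 8 mm high, then a wooden handle 26 mm (x) by 24 mm (y) and 64 mm long, its top 192 mm from the tip; about 0.24 kg. Origin at the centre of the flat tip (2 mm chamfer), z up the rod to the handle.
- rod_grip (a point): Middle of the push rod's wooden handle, 162 mm from the tip; axes as push_rod.
- rod_stand: The rod's stand, a fixed dark wooden block 80 x 80 x 60 mm. Origin at the centre of its underside. The hole in the middle of its top is 24 mm wide and 48 mm deep with a 4 mm chamfer; the standing rod's tip is 12 mm above the bench.
- glue_bottle: A loose white glue bottle with a blue nozzle, 55 x 44 mm and 192 mm tall, standing on the bench behind the gap between the dowel block and the rod stand. Origin at the centre of its underside, z up.

How it is judged:
On the way, in this order (a step that is already met when the one before it is completed fails the run):
1. the clamp lever is swung open, to within 0.25 rad of its stop (value of joint clamp_lever above 1.65 rad), for 0.2 s.
2. the push rod is pushed down the bore, its tip within 35 mm of the exit (z of push_rod in the frame of dowel_block below 0.112 m and x of push_rod in the frame of dowel_block between -0.0625 and 0 m and y of push_rod in the frame of dowel_block between -0.012 and 0.012 m).
3. the stub has dropped into the trough (z of stub in the frame of dowel_block below 0.055 m and x of stub in the frame of dowel_block between -0.03 and 0.118 m and y of stub in the frame of dowel_block between -0.05 and 0.05 m), for 0.1 s.
At the end, for the whole second after the job is handed in: The lever stands open (over 1.6 rad), the stub lies at rest in the trough (its middle inside the trough and less than 55 mm above the bench), and the push rod stands upright (within 7 degrees) at rest in its stand, its tip down the hole to within 6 mm of the bottom; the glue bottle is upright (all of step 3 and value of joint clamp_lever above 1.6 rad and linear speed of each of stub, push_rod below 0.03 m/s and horizontal distance between push_rod and rod_stand below 0.008 m and height (world z) of push_rod below 0.018 m and angle between push_rod's own z axis and vertical below 0.12 rad and angle between glue_bottle's own z axis and vertical below 0.3 rad); the robot touches nothing.
It fails at once if the glue bottle is knocked over (angle between glue_bottle's own z axis and vertical above 0.6 rad).
It also fails if it takes over 61 s, if anything falls off the work surface, if the arm or the gripper's body presses on something with over 40 N, if the wrist force passes 120 N, or if a joint passes its speed limit or range.

## Working session

There is one attempt and no reset: what is moved stays moved. The work goes in short steps, each a Python script; the robot and the scene stay as the last script left them, time stands still between calls to the robot, and variables do not carry over. Pictures are saved under pics/ and viewed, at most 10 in all, crops included, and the job is handed in when it is done.

```bash
mkdir -p pics; ls; python3 - <<'E'
from plant import r, vision, models, telemetry
import cv2
for c in ("side","top"):
    im=vision.snapshot(c); cv2.imwrite(f"pics/a_{c}.png",im[:,:,::-1])
    k=vision.get_calibration(c); print(c,k)
    for t in ("dowel_block","bore_mouth","bore_exit","trough_floor","lever_hinge","lever_grip","push_rod","rod_grip","rod_stand","glue_bottle"):
        m=models.mark_of(t,c); print(t,[( [round(float(v),4) for v in d["at"]],round(float(d["score"]),2)) for d in m[:2]])
print(telemetry.current_t(), r.nose_length, telemetry.current_tool_rot())
E
```

```text
pics
side {'fx': 392.1273038846922, 'fy': 392.1273038846922, 'cx': 254.94300842619137, 'cy': 194.66946430383337, 'D': array([0.00101936, 0.        , 0.        , 0.        , 0.        ]), 'position': array([ 0.53987696, -0.74845764,  0.67358924]), 'orientation': array([-0.46094304,  0.88625379,  0.04447238, -0.01038978])}
dowel_block [([0.4668, -0.1723, 0.0], 0.65)]
bore_mouth [([0.4512, -0.0882, 0.1595], 0.78)]
bore_exit [([0.4606, -0.1474, 0.0881], 0.7)]
trough_floor [([0.4651, -0.222, 0.0107], 0.55)]
lever_hinge [([0.4617, -0.1513, 0.1387], 0.77)]
lever_grip [([0.4566, -0.0752, 0.23], 0.69)]
push_rod []
rod_grip [([0.3818, 0.2602, 0.1748], 0.69)]
rod_stand [([0.3827, 0.2625, 0.0013], 0.81), ([0.4553, -0.0881, 0.1599], 0.4)]
glue_bottle [([0.5756, 0.089, 0.0043], 0.56)]
top {'fx': 416.98959868428824, 'fy': 416.98959868428824, 'cx': 256.0569933838468, 'cy': 188.77930515632042, 'D': array([-0.01606544,  0.        ,  0.        ,  0.        ,  0.        ]), 'position': array([ 0.41404663, -0.01954097,  1.12228904]), 'orientation': array([ 0.04321577, -0.69925026,  0.7133049 , -0.01943183])}
dowel_block [([0.4644, -0.1827, -0.0031], 0.62)]
bore_mouth [([0.4523, -0.0886, 0.1553], 0.85)]
bore_exit [([0.4601, -0.1441, 0.0884], 0.69)]
trough_floor [([0.4719, -0.2197, 0.0131], 0.59)]
lever_hinge [([0.4622, -0.1515, 0.1357], 0.9)]
lever_grip [([0.4553, -0.0733, 0.2346], 0.66)]
push_rod [([0.3833, 0.2599, 0.0123], 0.57)]
rod_grip [([0.3864, 0.2598, 0.1759], 0.64)]
rod_stand [([0.3831, 0.2539, -0.0022], 0.91)]
glue_bottle [([0.5743, 0.0874, 0.0013], 0.76), ([0.4653, -0.1794, -0.005], 0.71)]
1.1 0.025 [ 5.11891207e-05  9.87873015e-01  1.55263978e-01 -4.20412356e-06]
```

View pics/a_side.png

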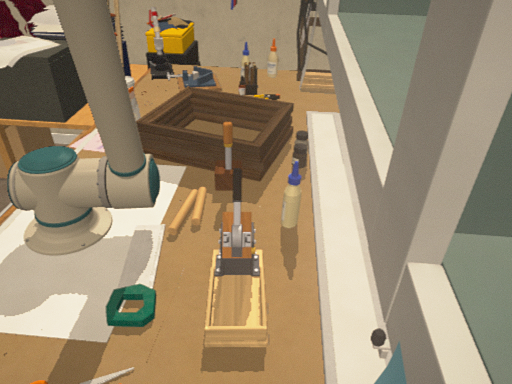

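View pics/a_top.png

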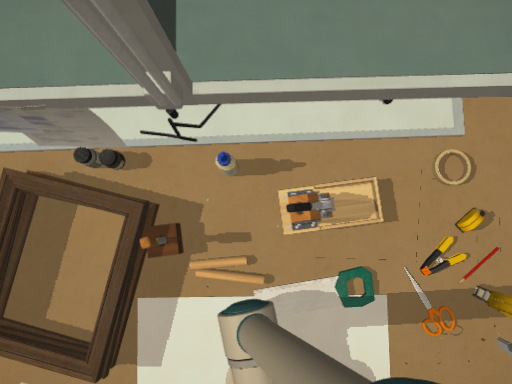

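```bash
cat > h.py <<'E'
import numpy as np
from scipy.optimize import least_squares
from scipy.spatial.transform import Rotation as R
from plant import r, gripper_to, inverse_kinematics, vision, models, telemetry
L=[((-.091,0,.158),[(.4512,-.0882,.1595),(.4523,-.0886,.1553)]),((-.03,0,.085),[(.4606,-.1474,.0881),(.4601,-.1441,.0884)]),
((.045,0,.015),[(.4651,-.222,.0107),(.4719,-.2197,.0131)]),((-.025,0,.139),[(.4617,-.1513,.1387),(.4622,-.1515,.1357)]),
((-.102,0,.231),[(.4566,-.0752,.23),(.4553,-.0733,.2346)]),((0,0,0),[(.4668,-.1723,0),(.4644,-.1827,-.0031)])]
def T(p,b): c,s=np.cos(p[2]),np.sin(p[2]); return np.array([p[0]+c*b[0]-s*b[1],p[1]+s*b[0]+c*b[1],b[2]])
fit=least_squares(lambda p:np.concatenate([(T(p,b)-q)[:2] for b,qs in L for q in qs]),[.466,-.18,-1.45],loss='soft_l1',f_scale=.003)
P=fit.x
def W(x,y,z): return T(P,(x,y,z))
STAND=np.array([.3830,.2590])
def rot(tilt,flip=1,alpha=0.):
    """tool z = down tilted by `tilt` towards block +x; tool y along flip*block y, then turned alpha about tool z"""
    xb=np.array([np.cos(P[2]),np.sin(P[2]),0]); yb=np.array([-xb[1],xb[0],0])
    z=np.sin(tilt)*xb-np.cos(tilt)*np.array([0,0,1]); y=flip*yb; x=np.cross(y,z)
    q=(R.from_matrix(np.c_[x,y,z])*R.from_euler('z',alpha)).as_quat()
    return np.array([q[3],q[0],q[1],q[2]])
TL=np.radians(40); AX=np.array([.643,0,-.766])
def rodtcp(depth,g=.162):  # TCP with rod tip at depth in bore, gripped g from the tip
    return W(*(np.array([-.091,0,.158])+AX*(depth-g-.006)))
E
python3 - <<'E'
from h import *
print(P, np.abs(fit.fun).max(), W(-.091,0,.158))
for f in (1,-1):
  for a in (0,np.pi/2):
    print(f,a)
    for n,p,t in (("up",W(-.17,0,.42),0),("pre",W(-.17,0,.25),0),("push",W(.03,0,.25),0),("g",[*STAND,.18],0),("gup",[*STAND,.35],0),("pm",rodtcp(-.06),TL),("in",rodtcp(0),TL),("deep",rodtcp(.093),TL)):
        q=inverse_kinematics(p,rot(t,f,a)); print(n,np.round(p,3),None if q is None else np.round(q,2))
E
```

```text
[ 0.46445563 -0.17651584 -1.46133081] 0.006184161197641425 [ 0.45451415 -0.08606051  0.158     ]
1 0
up [ 0.446 -0.008  0.42 ] [-0.17  0.02  1.36 -0.    1.76 -0.28]
pre [ 0.446 -0.008  0.25 ] [-0.17  0.07  1.72 -0.    1.35 -0.28]
push [ 0.468 -0.206  0.25 ] [-0.55  0.17  1.6  -0.    1.37 -0.66]
g [0.383 0.259 0.18 ] [ 0.44  0.14  1.81 -0.    1.18  0.33]
gup [0.383 0.259 0.35 ] [ 0.44  0.06  1.49 -0.    1.59  0.33]
pm [0.438 0.06  0.333] [ 0.48  0.16  1.62 -0.64  1.64  0.42]
in [0.443 0.021 0.287] [ 0.41  0.17  1.73 -0.66  1.5   0.43]
deep [ 0.449 -0.038  0.215] [ 0.28  0.2   1.88 -0.72  1.29  0.46]
1 1.5707963267948966
up [ 0.446 -0.008  0.42 ] [-0.17  0.02  1.36 -0.    1.76  1.29]
pre [ 0.446 -0.008  0.25 ] [-0.17  0.07  1.72 -0.    1.35  1.29]
push [ 0.468 -0.206  0.25 ] [-0.55  0.17  1.6  -0.    1.37  0.91]
g [0.383 0.259 0.18 ] [ 0.44  0.14  1.81 -0.    1.18  1.91]
gup [0.383 0.259 0.35 ] [ 0.44  0.06  1.49 -0.    1.59  1.91]
pm [0.438 0.06  0.333] [ 0.48  0.16  1.62 -0.64  1.64  1.99]
in [0.443 0.021 0.287] [ 0.41  0.17  1.73 -0.66  1.5   2.  ]
deep [ 0.449 -0.038  0.215] [ 0.28
[... 170 characters left out ...]
.383 0.259 0.18 ] None
gup [0.383 0.259 0.35 ] None
pm [0.438 0.06  0.333] None
in [0.443 0.021 0.287] None
deep [ 0.449 -0.038  0.215] [ 0.28  0.2   1.88 -0.72  1.29 -2.68]
-1 1.5707963267948966
up [ 0.446 -0.008  0.42 ] [-0.17  0.02  1.36 -0.    1.76 -1.85]
pre [ 0.446 -0.008  0.25 ] [-0.17  0.07  1.72 -0.    1.35 -1.85]
push [ 0.468 -0.206  0.25 ] [-0.55  0.17  1.6  -0.    1.37 -2.23]
g [0.383 0.259 0.18 ] [ 0.44  0.14  1.81 -0.    1.18 -1.24]
gup [0.383 0.259 0.35 ] [ 0.44  0.06  1.49 -0.    1.59 -1.24]
pm [0.438 0.06  0.333] [ 0.48  0.16  1.62 -0.64  1.64 -1.15]
in [0.443 0.021 0.287] [ 0.41  0.17  1.73 -0.66  1.5  -1.14]
deep [ 0.449 -0.038  0.215] [ 0.28  0.2   1.88 -0.72  1.29 -1.11]
```

```bash
python3 - <<'E'
from h import *
import cv2
gripper_to(0.0,40)
p=telemetry.current_ee_pos()
r.move_l([p[0]+.05,p[1]+.05,.40],vel=.25)
r.move_to(W(-.18,0,.40),rot(0))
r.move_l(W(-.18,0,.25),vel=.25)
print(telemetry.current_t())
print(r.move_l(W(.02,0,.25),vel=.12,guard=35), telemetry.current_ee_pos(),telemetry.current_wrist_force())
print(telemetry.current_t())
im=vision.snapshot("side"); cv2.imwrite("pics/b.png",im[120:360,130:350,::-1].repeat(2,0).repeat(2,1))
print(models.mark_of("lever_grip","side")[:1])
E
```

```text
6.1167
False [ 0.46660124 -0.19586719  0.2500715 ] [-0.32911198 -0.069436    0.38331758]
7.9333
[{'at': [0.4748, -0.2551, 0.2011], 'score': 0.6}]
```

View pics/b.png

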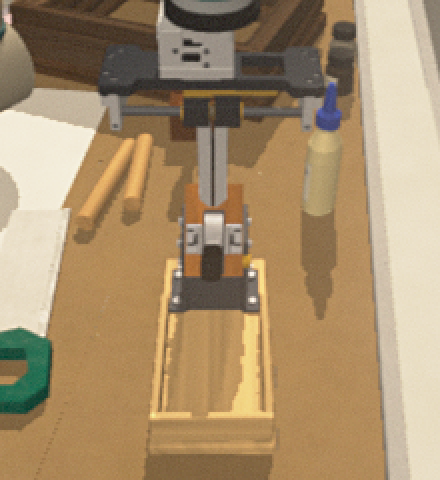

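```bash
python3 - <<'E'
from h import *
import cv2
r.move_l(W(-.06,0,.33),vel=.3)
r.move_to([*STAND,.36],rot(0))
gripper_to(0.08)
vision.snapshot("side"); print(models.mark_of("lever_grip","side")[:1])
vision.snapshot("top"); print(models.mark_of("lever_grip","top")[:1])
cal=vision.get_calibration("wrist")
im=vision.snapshot("wrist"); cv2.imwrite("pics/c.png",im[:,:,::-1]); print(cal)
for t in ("rod_grip","push_rod","rod_stand"): print(t,models.mark_of(t,"wrist")[:1])
np.save("m.npy",models.regions_of("push_rod","wrist")[0]["pixels"])
print(telemetry.current_t())
E
```

```text
[{'at': [0.4755, -0.2637, 0.1816], 'score': 0.62}]
[{'at': [0.4751, -0.2589, 0.1808], 'score': 0.77}]
{'fx': 282.1950862169153, 'fy': 282.1950862169153, 'cx': 260.99248684904506, 'cy': 193.67424819135854, 'D': array([0.00751908, 0.        , 0.        , 0.        , 0.        ]), 'position': array([0.37428349, 0.33132847, 0.51259774]), 'orientation': array([0.12784151, 0.99029651, 0.0540544 , 0.00689211])}
rod_grip [{'at': [0.3842, 0.2617, 0.1763], 'score': 0.64}]
push_rod [{'at': [0.3806, 0.2607, 0.0122], 'score': 0.76}]
rod_stand [{'at': [0.3802, 0.2625, -0.0009], 'score': 0.76}]
11.7167
```

View pics/c.png

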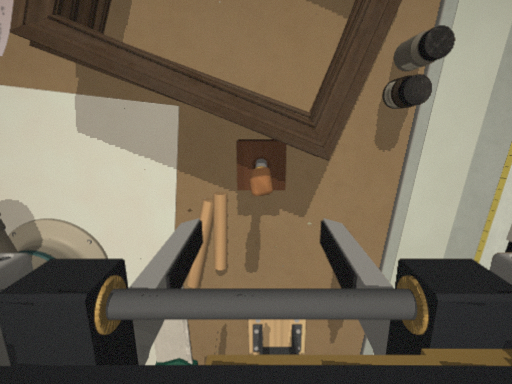

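```bash
python3 - <<'E'
from h import *
import cv2
G=[.3825,.2606]
r.move_l([*G,.180],vel=.15,guard=15)
gripper_to(0.0,45)
print(telemetry.current_opening(),telemetry.current_finger_force(),telemetry.current_ee_pos(),telemetry.current_wrist_force())
r.move_l([*G,.30],vel=.12)
r.move_to(rodtcp(-.03),rot(TL))
for c in ("side","top"):
    im=vision.snapshot(c); cv2.imwrite(f"pics/d_{c}.png",im[:,:,::-1])
    for t in ("push_rod","rod_grip","bore_mouth"): print(c,t,[(np.round(d["at"],4),d["score"]) for d in models.mark_of(t,c)[:1]])
tip=np.array([-.091,0,.158])-AX*.03
print(W(*tip),telemetry.current_t())
a=cv2.imread("pics/d_side.png")[90:290,160:340]; b=cv2.imread("pics/d_top.png")[130:330,200:380]
cv2.imwrite("pics/d.png",cv2.resize(np.hstack([a,b]),None,fx=2,fy=2,interpolation=cv2.INTER_CUBIC))
E
```

```text
0.02750699695120648 41.15371587686241 [0.38251561 0.26059974 0.17996827] [ 0.52522308 -0.12264095 -0.18592891]
side push_rod [(array([ 0.4493, -0.0661,  0.1821]), 0.64)]
side rod_grip [(array([0.4401, 0.0368, 0.3087]), 0.75)]
side bore_mouth [(array([ 0.4509, -0.0872,  0.1576]), 0.96)]
top push_rod [(array([ 0.4536, -0.0688,  0.1799]), 0.71)]
top rod_grip [(array([0.4453, 0.0369, 0.3044]), 0.86)]
top bore_mouth [(array([ 0.455 , -0.0872,  0.1569]), 0.72)]
[ 0.45240677 -0.06688597  0.18098   ] 16.4
```

View pics/d.png

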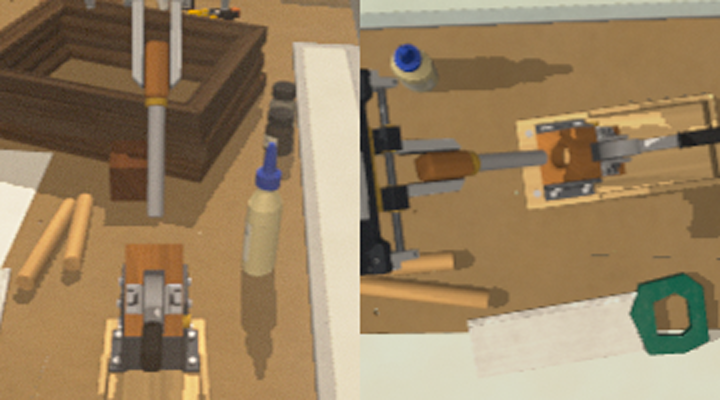

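```bash
python3 - <<'E'
from h import *
import cv2
print(r.move_l(rodtcp(.022),vel=.06,guard=10),telemetry.current_ee_pos(),rodtcp(.022),telemetry.current_wrist_force())
if np.linalg.norm(telemetry.current_ee_pos()-rodtcp(.022))<.004:
    print(r.move_l(rodtcp(.095),vel=.05,guard=35),telemetry.current_ee_pos(),rodtcp(.095),telemetry.current_wrist_force())
    r.hold(.3)
    vision.snapshot("top")
    for c in ("top","side"):
        im=vision.snapshot(c); cv2.imwrite(f"pics/e_{c}.png",im[:,:,::-1])
        for t in ("stub","push_rod"): print(c,t,[(np.round(d["at"],4),d["score"]) for d in models.mark_of(t,c)[:2]])
a=vision.snapshot("side")[180:360,180:300,::-1];b=vision.snapshot("top")[150:270,240:400,::-1]
cv2.imwrite("pics/e1.png",np.hstack([cv2.resize(a,(340,510)),cv2.resize(b,(440,510))]))
print(telemetry.current_t())
E
```

```text
False [0.44449974 0.00737305 0.27008739] [0.44425825 0.0072556  0.269836  ] [-0.27947162  0.15528557 -2.70542912]
False [ 0.44954054 -0.03929954  0.21399351] [ 0.4493862  -0.03940245  0.213918  ] [ 1.17037932 -0.52992224 -3.62881451]
top stub [(array([ 0.4743, -0.2312,  0.0286]), 0.68)]
top push_rod []
side stub [(array([ 0.4744, -0.2303,  0.0309]), 0.57)]
side push_rod []
19.775
```

View pics/e1.png

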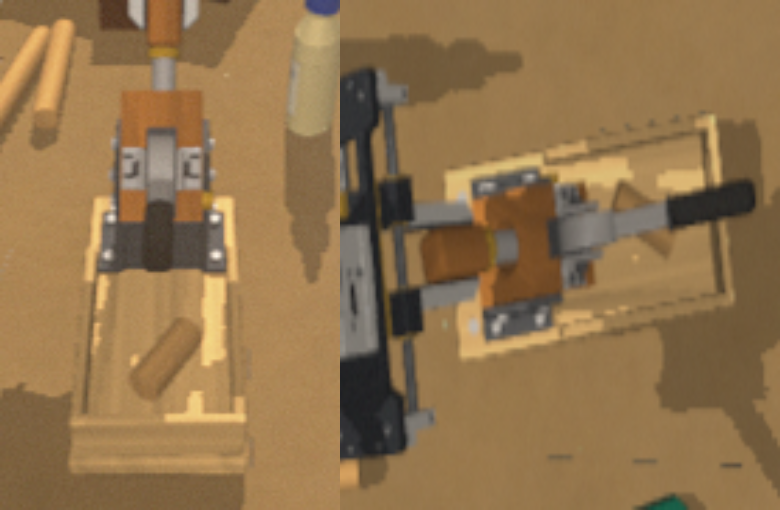

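The stub lies in the trough (side crop at about (165,358)) and the lever is still open. Next I withdraw the rod and take it to the stand.

```bash
python3 - <<'E'
from h import *
import cv2
G=[.3825,.2606]
print(r.move_l(rodtcp(-.05),vel=.15,guard=35))
r.move_to([*G,.28],rot(0))
for c in ("side","top","wrist"):
    im=vision.snapshot(c); cv2.imwrite(f"pics/f_{c}.png",im[:,:,::-1])
    for t in ("push_rod","rod_grip","rod_stand"): print(c,t,[(np.round(d["at"],4),d["score"]) for d in models.mark_of(t,c)[:1]])
a=cv2.imread("pics/f_side.png")[90:210,170:290]; b=cv2.imread("pics/f_wrist.png")[100:350,130:380]
cv2.imwrite("pics/f.png",np.hstack([cv2.resize(a,(400,400),interpolation=2),cv2.resize(b,(400,400),interpolation=2)]))
print(telemetry.current_t(),telemetry.current_opening())
E
```

```text
False
side push_rod [(array([0.3814, 0.2582, 0.1127]), 0.74)]
side rod_grip [(array([0.3788, 0.2586, 0.2759]), 0.82)]
side rod_stand [(array([3.832e-01, 2.632e-01, 2.000e-04]), 0.86)]
top push_rod [(array([0.3854, 0.2613, 0.1113]), 0.8)]
top rod_grip [(array([0.385 , 0.2562, 0.2753]), 0.65)]
top rod_stand [(array([0.382 , 0.2571, 0.0025]), 0.77)]
wrist push_rod [(array([0.3834, 0.2608, 0.1133]), 0.75)]
wrist rod_grip [(array([0.3827, 0.26  , 0.2735]), 0.89)]
wrist rod_stand [(array([ 0.3819,  0.2606, -0.0019]), 0.57)]
22.3833 0.027781598671263844
```

View pics/f.png

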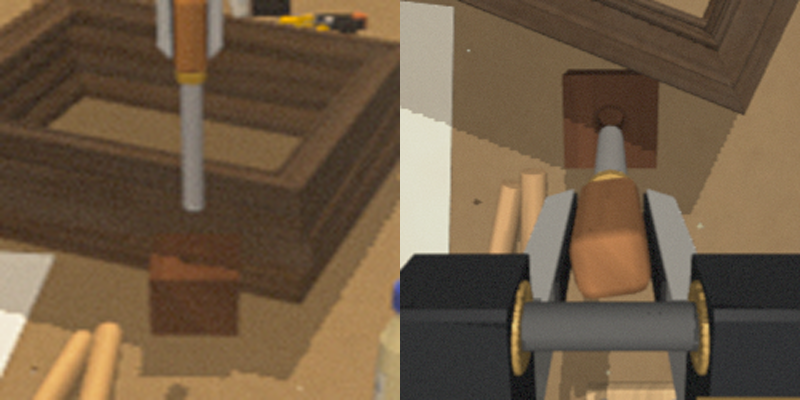

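The rod hangs upright over the stand's hole (wrist crop at about (612,118)), and the marks for tip and stand agree. I lower it with a guard.

```bash
python3 - <<'E'
from h import *
import cv2
G=[.3825,.2606]
print(r.move_l([*G,.179],vel=.06,guard=10)); p=telemetry.current_ee_pos(); print(p,telemetry.current_wrist_force())
if p[2]<.186:
    gripper_to(0.06); r.hold(.3)
    r.move_l([*G,.33],vel=.15); r.move_to([.33,.12,.36],rot(0)); r.hold(.3)
for c in ("side","top"):
    im=vision.snapshot(c); cv2.imwrite(f"pics/g_{c}.png",im[:,:,::-1])
    for t in ("push_rod","rod_grip","rod_stand","lever_grip","stub","glue_bottle"): print(c,t,[(np.round(d["at"],4),d["score"]) for d in models.mark_of(t,c)[:1]])
a=cv2.imread("pics/g_side.png")[90:350,170:330]
cv2.imwrite("pics/g.png",cv2.resize(a,None,fx=2,fy=2,interpolation=2))
print(telemetry.current_t())
E
```

```text
False
[0.38263744 0.26082222 0.1799439 ] [-0.69419601 -0.74088404  5.72565078]
side push_rod []
side rod_grip []
side rod_stand [(array([0.384 , 0.2613, 0.0014]), 0.84)]
side lever_grip [(array([ 0.4775, -0.2664,  0.1809]), 0.93)]
side stub [(array([ 0.4735, -0.2338,  0.0275]), 0.82)]
side glue_bottle [(array([0.5774, 0.0877, 0.0047]), 0.73)]
top push_rod [(array([ 0.4531, -0.0888,  0.1565]), 0.59)]
top rod_grip [(array([0.3859, 0.2581, 0.1767]), 0.64)]
top rod_stand [(array([ 0.3829,  0.2578, -0.0006]), 0.67)]
top lever_grip [(array([ 0.4773, -0.261 ,  0.1801]), 0.62)]
top stub [(array([ 0.4767, -0.2362,  0.0282]), 0.6)]
top glue_bottle [(array([ 0.5727,  0.0891, -0.0024]), 0.7)]
28.0167
```

View pics/g.png

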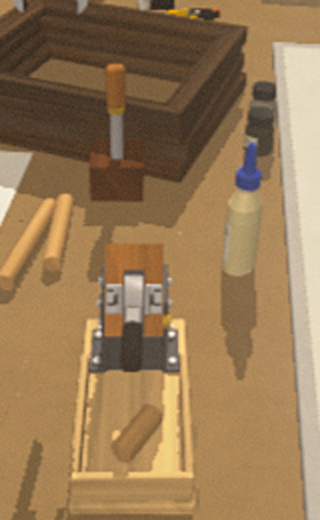

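The rod stands upright in its stand (116,120), the lever is open (132,345), the stub is in the trough (138,432) and the bottle is upright (242,225). I hand the job in.

```bash
python3 -c "
from plant import r
print(r.sign_off())"
```

```text
the job is handed in; nothing more can be done
None
```

I handed the job in at about 28 s. The last pictures show the lever at its open stop, the stub in the trough, the push rod upright in its stand and the glue bottle still standing; the sign-off call returned no verdict.

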